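# Load the paint agitator carousel

## Task

Load the squat paint pots that stand at the front of the table, in the long tray and beside it (the number varies; the pots and bottles inside the wooden organiser stay there) into the clear-hooded carousel, one pot to a well: stand it upright in the well at the open window, press its lid down until the pot is fully home, and turn the handle on to the next click stop for the next one. Finish with the turntable at rest on a click stop, an empty well in the window and all the pots under the clear hood, and leave the other things on the table where they are.

Things in the scene. Friction and masses are not known exactly. Their poses are not given: they have to be found in the camera images.
- turntable (a joint): angle of the turntable about its vertical axis, rad, counter-clockwise from above positive, 0 at the start. It turns either way without end and clicks to rest at every 60 degrees (multiples of 1.047). It takes up to 0.12 N m to pass the hump halfway; left short of halfway it swings back, past halfway it swings on to the next stop
- carousel: fixed part: round black base 252 mm across, at another place and yaw each time. Round it a clear hood (side wall at 122 to 126 mm radius, roof at 125 to 128 mm height from 54 to 126 mm radius), open only in a 90 degree window at its own -x side. Origin on the turntable's axis at table level, x away from the window, z up
- window (a point): fixed point in the middle of the loading window, 80 mm from the turntable's axis along the carousel's own -x, 76 mm over the table (height of a well's rim); axes as the carousel's. The well at rest under it can be loaded from above (best with the fingers closing along the carousel's y); the others are under the hood
- handle (a point): centre of the top of the turntable's handle, on its axis, 165 mm over the table; turns with it. The handle is a black upright bar along this point's x: 64 mm long, 14 mm thick along y, 37 mm high (128 to 165 mm over the table), above the hole in the hood's roof; pinch it across its thickness and turn it. At a click stop its x lies at 0, 60 or 120 degrees to the carousel's x
- well1 (a point): one of six like wells, 60 degrees apart at 80 mm radius (well 1 is at the window at the start, numbers run counter-clockwise from above): grey cup, 37 mm bore, 45 mm outside, rim 76 mm over the table. Its floor is a pad 14 mm below the rim at first; a push of about 8 N slides it down 8 mm to a hard stop, where it stays. Site: centre of the pad's top when fully down, 54 mm over the table
- well2 (a point): well 2, as well 1
- well3 (a point): well 3, as well 1
- well4 (a point): well 4, as well 1
- well5 (a point): well 5, as well 1
- well6 (a point): well 6, as well 1
- pot1: squat paint pot, domed lid, 52 mm tall, 100 g, heavy at the foot; may be absent. Origin on its underside, z up; its round body has its axis at own x = +3 mm, y = 0 and is 30 mm across at the foot, 35 mm at 34 to 40 mm height, domed on top. A lid tab sticks out to own -x (20 mm off, 36 mm up): close fingers along own y. Starts upright, on the table or in the tray
- pot2: squat paint pot, domed lid, 52 mm tall, 100 g, heavy at the foot; may be absent. Origin on its underside, z up; its round body has its axis at own x = +3 mm, y = 0 and is 30 mm across at the foot, 35 mm at 34 to 40 mm height, domed on top. A lid tab sticks out to own -x (20 mm off, 36 mm up): close fingers along own y. Starts upright, on the table or in the tray
- pot3: squat paint pot, domed lid, 52 mm tall, 100 g, heavy at the foot; may be absent. Origin on its underside, z up; its round body has its axis at own x = +3 mm, y = 0 and is 30 mm across at the foot, 35 mm at 34 to 40 mm height, domed on top. A lid tab sticks out to own -x (20 mm off, 36 mm up): close fingers along own y. Starts upright, on the table or in the tray
- pot4: squat paint pot, domed lid, 52 mm tall, 100 g, heavy at the foot; may be absent. Origin on its underside, z up; its round body has its axis at own x = +3 mm, y = 0 and is 30 mm across at the foot, 35 mm at 34 to 40 mm height, domed on top. A lid tab sticks out to own -x (20 mm off, 36 mm up): close fingers along own y. Starts upright, on the table or in the tray
- pot_tray: fixed shallow white tray, 82 x 220 x 15 mm, walls and floor 3 mm thick; origin under its centre, long along y; some pots stand in it. Fixed: floor lamp pole at x 0.30, y 0.105, 50 mm thick, top 300 mm over the table; desk lamp, x over 0.53 at y 0.05 to -0.41, up to 345 mm; organiser's left wall at y -0.107, 20 mm high at x 0.43, rising 1 in 3
- dropper: tall thin dropper bottle, 26 mm round, 82 mm tall, origin under its centre, in the organiser; not a pot, leave it alone
- tweezers: steel tweezers lying on the table behind the lamp, 18 x 122 x 8 mm, origin under the centre, long along its y; leave alone
- mix_cup: clear mixing cup, 45 mm round, 36 mm tall, origin under its centre, left of the carousel; leave alone
Things that resemble listed ones, but are neither listed nor needed, are in the scene too. Leave any blue look-alike of the pot3 alone.

How it is judged:
By the outcome, as a careful person would: the job done as asked, in the order asked, and still so for the second after the job is handed in, with the robot touching nothing.
Of pot1, pot2, pot3, pot4 only 3 to 4 are there at a start; the rules pass over those that are not, and their reading is None.
At some moment in a run one of pot1, pot2, pot3, pot4 may be knocked a few centimetres aside while the robot is not near it.
Once in a run the grip may slacken for a moment while it holds something.
It also fails if it takes over 210 s, if anything falls off the work surface, if the arm or the gripper's body presses on something with over 40 N, if the wrist force passes 120 N, or if a joint passes its speed limit or range.

## Robot

A 6-joint arm with a two-finger parallel gripper is mounted at the origin on a cart in front of the work surface, level with it; the furniture and walls round the work are solid. World frame = base frame: x ahead of the robot, y to its left, z up, the work surface at z = 0. Lengths are in m, angles in rad, forces in N, time in s.
With the tool pointing down it reaches from about 0.275 to 0.75 m from the base axis. Payload 10.2 kg.
Tool frame: the origin (TCP) lies midway between the tips of the shut fingers; the grasp point (between the pads) lies 19 mm behind it (ctrl.hold_point_z is the distance from the TCP to the grasp point, in m); z points along the fingers, y is the line along which they close (so a half turn about z gives the same grasp; the last joint's range is limited). The gripper opens to 88 mm and grips with 3 to 60 N. Pads are 18 mm wide; open, the fingers measure 123 mm over their backs; the gripper's body (75 mm by 187 mm) begins 45 mm behind the grasp point.
Start: joints at [0.891, 0.313, 1.498, -0, 1.331, -0.223], TCP at [0.232, 0.471, 0.239] pointing down, gripper open.
Joint ranges: [-2.94, 2.94], [-0.97, 2.17], [0.19, 2.56], [-1.23, 4.37], [0.02, 3.11], [-2.88, 2.88]. Speed limits (rad/s): [2.39, 2.39, 3.01, 3.14, 3.14, 3.14].

## Interface

Orientations are given as a unit quaternion [x, y, z, w].
In Python, from cell import ctrl gives the robot as it stands. The module is installed in compiled form; this text tells all that it offers.
- The arm moves only by the shell command python3 -m inch 'ROWS' [FORCE]. ROWS is JSON, a list that holds one entry, the list of rows, each a list of 5 numbers: the shift along the tool's x, y, z in cm, then the turn about the tool's z in rad, then the opening, from -1 (shut) to 1 (fully open). A call has 1 to 20 rows; each row shifts and turns the commanded pose from where the row before left it, along the tool's axes as they then stand; what a row does not reach is not made up. A row lasts 1/10 s, in which the tool goes at most 50 mm and 8.59 degrees, less where a joint would pass 70% of its speed; a pose out of reach is approached as far as the arm can. A call with a gripper value outside its range is refused whole. The fingers move at their own pace and stop on an object; FORCE is the grip in N (left out, the last holds). Time passes only in rows, so rows that do not move let the fingers close. It gives the time, the measured TCP pose, the force, the opening and the grip force at its end, in the units of the state.
- ctrl.get_state(): the state, without advancing time (a new reading comes with each control period).
- ctrl.grab_frame(name): name is "scene" or "top"; returns (picture, depth): 480x640x3 uint8, blue, green, red; 480x640 float32, m along the optical axis (not along the pixel's ray), 0 where there is no reading.
- ctrl.camera_model(name): a dict with "fx", "fy", "cx", "cy" (pixels), "rvec" (rotation vector, rad) and "tvec" (3), from world to camera coordinates, as OpenCV has them. Camera axes: x right, y down, z forward; pixel columns grow to the right and rows downward; lengths in m; the calibration is good to about 2 mm. A picture is of the moment at which its call begins. camera_model takes no time and is no camera call.
- ctrl.hand_in(): hands the job in; it is judged then, once.
Trained networks look in the newest picture that a camera, given by its name, has taken for a name from the list of things; names that differ only in an ending like _2 or _b are one class to them, and where a whole thing is asked for, a point or a joint stands for the part that bears it (a point fixed in the world has none). Each returns a list of dicts, best first, with "p" (0 to 1); they miss things now and then, are a little off and sometimes report something else, mostly with a low value. They report only what shows in the picture. A call takes as long as a camera call. They do not tell look-alikes from the thing itself.
- ctrl.cut_out(camera, name): "mask" (480x640 bool, what is visible of it) and "extent" ([left, top, right, bottom] in pixels, round what is visible of it).
- ctrl.landmark_of(camera, name): "point" ([row, column] in pixels: a listed point, or the origin of a listed thing).
The state is a dict: "time_s": time; "qpos": joint angles; "qvel": joint speeds; "effort": joint torques, N m; "tool_pos": TCP position; "tcp_rot": TCP orientation; "force": force on the tool from outside, world axes, zero at the start; "ft_torque": the same for the moment, N m; "finger_gap": finger opening in m; "gripper_force": force on a finger pad.
Only numpy, scipy, OpenCV 4.12 (cv2) and the standard library are available. Lean on these libraries where they do the work, as an engineer would, in place of code of your own. Each camera call takes 0.05 s, during which the arm holds its last target. There are 200 camera calls.

## Working session

There is one attempt and no reset: what is moved stays moved. The work goes in short steps, Python scripts to look and compute and a shell command to move; the robot and the scene stay as the last step left them, time stands still between calls to the robot, and variables do not carry over. Pictures are saved under pics/ and viewed, at most 14 in all, crops included, and the job is handed in when it is done.

```bash
mkdir -p pics; cat > h.py <<'E'
import numpy as np, cv2
from cell import ctrl
def cam(n):
    m=ctrl.camera_model(n); K=np.array([[m['fx'],0,m['cx']],[0,m['fy'],m['cy']],[0,0,1.]])
    R=cv2.Rodrigues(np.array(m['rvec'],float))[0]; t=np.array(m['tvec'],float).ravel(); return K,R,t
def ray(n,rc):
    K,R,t=cam(n); d=R.T@np.linalg.inv(K)@np.array([rc[1],rc[0],1.]); return -R.T@t,d
def at_z(n,rc,z):
    o,d=ray(n,rc); return o+d*(z-o[2])/d[2]
def tri(n1,p1,n2,p2):
    o1,d1=ray(n1,p1);o2,d2=ray(n2,p2)
    s=np.linalg.lstsq(np.c_[d1,-d2],o2-o1,rcond=None)[0]; a=o1+d1*s[0]; b=o2+d2*s[1]
    return (a+b)/2,np.linalg.norm(a-b)
def cloud(n,depth):
    K,R,t=cam(n); v,u=np.mgrid[:480,:640]; z=depth
    p=np.stack([(u-K[0,2])/K[0,0]*z,(v-K[1,2])/K[1,1]*z,z],-1); return (p-t)@R
def proj(n,P):
    K,R,t=cam(n); c=K@(R@np.asarray(P,float)+t); return c[:2]/c[2]
def st():
    s=ctrl.get_state(); return s
E
python3 - <<'E'
from h import *
np.set_printoptions(precision=3,suppress=True)
for n in ("scene","top"):
    im,d=ctrl.grab_frame(n); cv2.imwrite(f"pics/{n}0.png",im); K,R,t=cam(n); print(n,"cam at",-R.T@t,"fwd",R[2],K[0,0])
    for k in ("pot1","pot2","pot3","pot4","carousel","handle","window","well1","pot_tray","mix_cup"):
        for r in ctrl.landmark_of(n,k)[:6]:
            rc=r["point"]; print(n,k,round(r["p"],2),np.round(rc), at_z(n,rc,{"handle":.165,"window":.076,"well1":.062}.get(k,0.0)))
s=st();print(s)
E
```

```text
scene cam at [-0.228  0.697  0.637] fwd [ 0.7   -0.552 -0.453] 437.5254125798767
scene pot1 0.7 [302. 359.] [0.432 0.074 0.   ]
scene pot1 0.59 [339. 309.] [0.398 0.254 0.   ]
scene pot1 0.49 [272. 439.] [ 0.393 -0.194  0.   ]
scene pot1 0.46 [258. 466.] [ 0.393 -0.321  0.   ]
scene pot1 0.46 [239. 308.] [ 0.795 -0.041  0.   ]
scene pot1 0.39 [291. 383.] [ 0.426 -0.009  0.   ]
scene pot2 0.7 [302. 359.] [0.432 0.074 0.   ]
scene pot2 0.59 [339. 309.] [0.398 0.254 0.   ]
scene pot2 0.49 [272. 439.] [ 0.393 -0.194  0.   ]
scene pot2 0.46 [258. 466.] [ 0.393 -0.321  0.   ]
scene pot2 0.46 [239. 308.] [ 0.795 -0.041  0.   ]
scene pot2 0.39 [291. 383.] [ 0.426 -0.009  0.   ]
scene pot3 0.7 [302. 359.] [0.432 0.074 0.   ]
scene pot3 0.59 [339. 309.] [0.398 0.254 0.   ]
scene pot3 0.49 [272. 439.] [ 0.393 -0.194  0.   ]
scene pot3 0.46 [258. 466.] [ 0.393 -0.321  0.   ]
scene pot3 0.46 [239. 308.] [ 0.795 -0.041  0.   ]
scene pot3 0.39 [291. 383.] [ 0.426 -0.009  0.   ]
scene pot4 0.7 [302. 359.] [0.432 0.074 0.   ]
scene pot4 0.59 [339. 309.] [0.398 0.254 0.   ]
scene pot4 0.49 [272. 439.]
[... 1995 characters left out ...]
top well1 0.75 [236. 263.] [0.591 0.187 0.062]
top well1 0.61 [206. 259.] [0.673 0.199 0.062]
top pot_tray 0.57 [311. 415.] [ 0.396 -0.225  0.   ]
top mix_cup 0.6 [316. 199.] [0.381 0.362 0.   ]
top mix_cup 0.29 [257. 246.] [0.543 0.238 0.   ]
{'time_s': 1.1, 'qpos': array([ 0.891,  0.313,  1.498,  0.   ,  1.331, -0.223]), 'qvel': array([ 0.   ,  0.002,  0.002, -0.001,  0.   ,  0.001]), 'effort': array([ -0.001, -40.211, -25.242,   0.069,   0.032,   0.   ]), 'tool_pos': array([0.232, 0.471, 0.239]), 'tcp_rot': array([ 0.226,  0.974,  0.   , -0.   ]), 'force': array([ 0.115,  0.377, -0.096]), 'ft_torque': array([-0.037,  0.024, -0.039]), 'gripper_force': 0.0, 'finger_gap': 0.0882457506871398}
```

View pics/scene0.png

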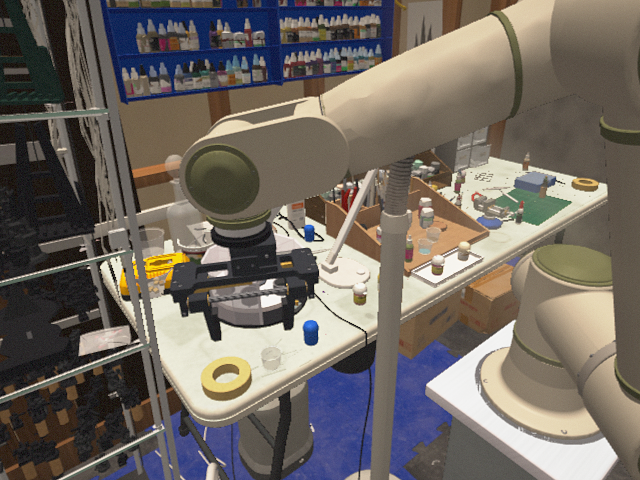

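```bash
python3 - <<'E'
import cv2
im=cv2.imread("pics/top0.png"); cv2.imwrite("pics/top0c.png",cv2.resize(im[150:350,180:480],(800,533),interpolation=cv2.INTER_CUBIC))
E
```

```text
(no output)
```

View pics/top0c.png

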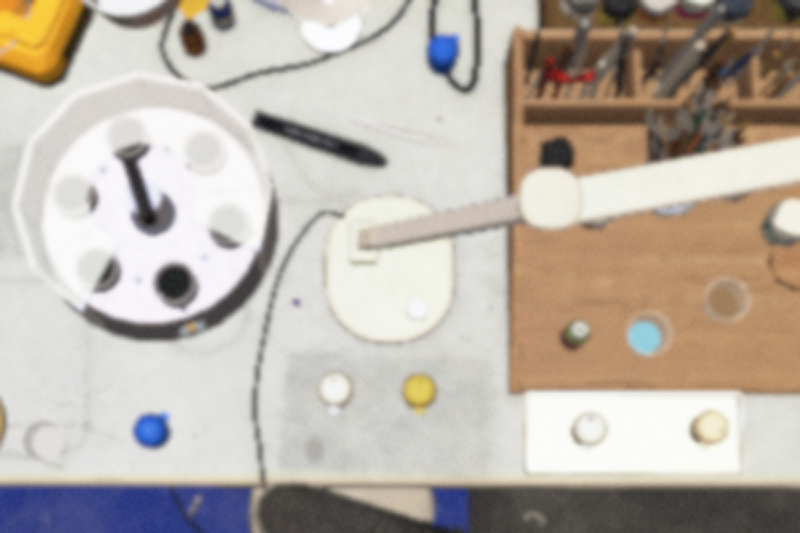

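The scene view shows the carousel behind the gripper at about (245,300), a white-lidded pot at (359,295), and two pots in the tray at (438,265) and (464,250). Blue look-alikes are at (310,332) and (309,233).

In the top crop, the wanted pots are white (334,388), yellow (419,388), tray white (590,428) and tray cream (710,428). The blue pots at (150,430) and (443,52) are the look-alikes and stay. Next I'll measure pots and carousel.

```bash
cat >> h.py <<'E'
def pots(n="top",near=None):
    im,d=ctrl.grab_frame(n); C=cloud(n,d); out=[]
    for r in ctrl.cut_out(n,"pot1"):
        m=r["mask"]&(d>0); P=C[m]; q=P[(P[:,2]>.03)&(P[:,2]<.07)]
        if len(q)<10: continue
        c=(q[:,:2].max(0)+q[:,:2].min(0))/2; bgr=im[m].mean(0)
        out.append((np.median(q[:,:2],0),c,P[:,2].max(),len(q),bgr.round(),r["p"],r["extent"]))
    return im,d,out
E
python3 - <<'E'
from h import *
np.set_printoptions(precision=4,suppress=True)
for n in ("top","scene"):
    im,d,o=pots(n)
    print(n)
    for x in o: print(*x)
    C=cloud(n,d)
    if n=="top":
        reg=(np.hypot(C[...,0]-.607,C[...,1]-.262)<.15)
        h=reg&(C[...,2]>.15)&(C[...,2]<.18); P=C[h]; print("handle",len(P),P.mean(0),P.min(0),P.max(0))
        v=np.linalg.svd(P[:,:2]-P[:,:2].mean(0))[2][0]; print("dir",np.degrees(np.arctan2(v[1],v[0])))
        print(np.histogram(C[reg][:,2],bins=np.arange(-.01,.2,.01)))
        # disc top
        for r in ctrl.landmark_of(n,"well1"): print(r["p"],r["point"],at_z(n,r["point"],.054),at_z(n,r["point"],.062))
        for r in ctrl.landmark_of(n,"window"): print("win",at_z(n,r["point"],.076))
        vis=np.clip((C[...,2]+.01)/.2*255,0,255).astype(np.uint8)
        a=cv2.resize(im[175:290,180:290],None,fx=3.6,fy=3.6,interpolation=cv2.INTER_CUBIC)
        b=cv2.applyColorMap(cv2.resize(vis[175:290,180:290],None,fx=3.6,fy=3.6,interpolation=0),cv2.COLORMAP_JET)
        c=cv2.resize(im[275:330,290:470],None,fx=4.4,fy=4.4,interpolation=cv2.INTER_CUBIC)[:180]
        v=np.zeros((600,796,3),np.uint8); v[:414,:396]=a; v[:414,396:792]=b; v[416:596,:792]=c[:, :792]; cv2.imwrite("pics/a.png",v)
E
```

```text
top
[0.4307 0.0704] [0.4304 0.0705] 0.0600168714842984 146 [208. 216. 218.] 0.7 [302.6, 290.1, 313.6, 303.1]
[ 0.7852 -0.038 ] [ 0.7883 -0.0372] 0.058136695171312223 126 [172.  99.  66.] 0.6 [339.2, 163.8, 348.2, 174.9]
[0.391  0.2524] [0.3926 0.2543] 0.05727362756554472 149 [191. 119.  87.] 0.51 [230.5, 300.6, 243.6, 316.8]
[ 0.4304 -0.012 ] [ 0.4293 -0.0122] 0.05698556296784401 147 [114. 183. 201.] 0.46 [333.8, 290.2, 346.5, 305.0]
[ 0.394  -0.1798] [ 0.3926 -0.1808] 0.0622098613464451 145 [218. 226. 228.] 0.43 [393.1, 301.6, 409.6, 320.1]
handle 146 [0.6077 0.2562 0.1634] [0.5783 0.2413 0.1502] [0.6396 0.2725 0.1706]
dir -160.66127770189968
(array([ 821,  936,  376,   50,   32,  973, 1130,  235,  186,   34,   21,
         22,   57, 3120, 1143,    9,   28,  115,    3,    0]), array([-0.01,  0.  ,  0.01,  0.02,  0.03,  0.04,  0.05,  0.06,  0.07,
        0.08,  0.09,  0.1 ,  0.11,  0.12,  0.13,  0.14,  0.15,  0.16,
        0.17,  0.18,  0.19]))
0.93 [200.5, 226.1] [0.6908 0.2909 0.054 ] [0.6886 0.2895 0.062 ]
0.9 [235.0, 266.5] [0.5946 0.1782 0.054 ] [0.5929 0.1774 0.062 ]
0.76 [255.4, 215.7] [0.5382 0.3133 0.054 ] [0.5368 0.3118 0.062 ]
0.75 [205.7, 254.4] [0.6763 0.213  0.054 ] [0.6742 0.2121 0.062 ]
0.72 [259.3, 245.7] [0.5279 0.2324 0.054 ] [0.5265 0.2314 0.062 ]
0.72 [224.1, 207.5] [0.6243 0.3389 0.054 ] [0.6225 0.3374 0.062 ]
win [0.5421 0.2286 0.076 ]
scene
[ 0.7778 -0.031 ] [ 0.783  -0.0339] 0.05348665263852368 84 [142.  96.  70.] 0.73 [302.4, 224.5, 315.6, 244.2]
[0.424  0.0785] [0.425  0.0741] 0.05281541388525751 149 [129. 154. 168.] 0.72 [351.7, 284.9, 370.2, 306.6]
[ 0.3869 -0.1719] [ 0.3881 -0.1778] 0.05530644040747536 129 [133. 154. 171.] 0.63 [430.0, 254.7, 443.1, 276.6]
[0.528  0.3209] [0.657  0.2673] 0.39375657667465364 1153 [134. 138. 146.] 0.54 [199.4, 231.4, 308.1, 328.5]
[ 0.39   -0.2914] [ 0.3911 -0.2988] 0.0552181890787102 119 [137. 161. 176.] 0.5 [458.3, 240.7, 469.5, 259.3]
```

View pics/a.png

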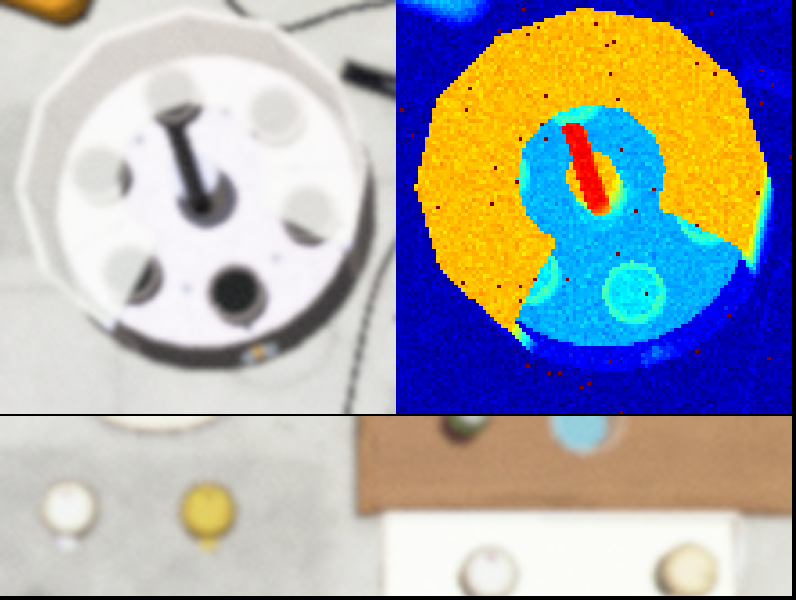

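The depth view shows the window well's rim at crop (634,293), the hood in orange and the handle in red at about 19°. White, yellow, tray white and tray cream pots fit the description; the two blue ones don't. I'll go to the white table pot first.

```bash
cat >> h.py <<'E'
def plan(x,y,z,phi):
    s=ctrl.get_state(); a,b=s["tcp_rot"][:2]; p=s["tool_pos"]
    f=np.degrees(np.arctan2(b*b-a*a,2*a*b)); w=np.radians((phi-f+180)%360-180)
    c=np.radians(phi); d=np.array([x,y,z])-p
    print("t %.1f pos"%s["time_s"],p.round(4),"phi %.1f"%f,"tilt",np.round(s["tcp_rot"][2:],3),"F",s["force"].round(1),"gap %.4f grip %.1f"%(s["finger_gap"],s["gripper_force"]))
    print("turn %.3f then cm tool x %.2f y %.2f z %.2f"%(-w,100*(-np.sin(c)*d[0]+np.cos(c)*d[1]),100*(np.cos(c)*d[0]+np.sin(c)*d[1]),-100*d[2]))
E
python3 -m inch '[[[0,0,0,-0.15,0.36],[0,0,0,-0.15,0.36],[0,0,0,-0.15,0.36],[0,0,0,-0.006,0.36],[-4.96,0,0,0,0.36],[-4.96,0,0,0,0.36],[-4.96,0,0,0,0.36],[-4.96,0,0,0,0.36],[0,-4.5,0,0,0.36],[0,-4.5,0,0,0.36],[0,-4.5,0,0,0.36],[0,-4.5,0,0,0.36],[0,-4.5,0,0,0.36],[0,-4.5,0,0,0.36],[0,-4.5,0,0,0.36],[0,-4.5,2,0,0.36],[0,-4,4,0,0.36],[0,0,3,0,0.36],[0,0,0,0,0.36]]]' 20
python3 - <<'E'
from h import *
im,d,o=pots("top")
for x in o: print(*x)
im,d,o=pots("scene"); 
for x in o: print(*x)
plan(.4305,.0705,.02,90)
v=cv2.resize(im[230:350,280:480],(800,480),interpolation=cv2.INTER_CUBIC); cv2.imwrite("pics/b.png",v)
E
```

```text
time_s: 3.3
tool_pos: [0.428, 0.075, 0.1509]
tcp_rot: [0.003, 1.0, 0.0, -0.003]
force: [-0.5, -1.0, 0.7]
finger_gap: 0.0596
gripper_force: 0.0
[ 0.78307538 -0.03822413] [ 0.7868605  -0.03798783] 0.05979894143412457 107 [181.  97.  57.] 0.66 [338.3, 161.4, 351.4, 175.2]
[0.39243966 0.25235057] [0.39221469 0.2547563 ] 0.058405949920760585 133 [196. 114.  76.] 0.6 [227.7, 302.4, 243.7, 314.2]
[ 0.39181491 -0.17970907] [ 0.39122544 -0.18090151] 0.06173747621553708 131 [222. 230. 232.] 0.54 [393.4, 304.5, 409.4, 321.2]
[ 0.39464982 -0.29919026] [ 0.39407716 -0.3014092 ] 0.06141220649123448 138 [192. 220. 229.] 0.51 [438.3, 304.6, 451.9, 317.8]
[0.38274849 0.2611741 ] [0.38889728 0.25732789] 0.05292427157130891 196 [146.  84.  49.] 0.86 [301.9, 321.3, 318.7, 346.6]
[0.42441189 0.07828162] [0.42826545 0.07411185] 0.053692677254841094 155 [134. 158. 171.] 0.69 [353.7, 283.3, 366.5, 307.4]
[ 0.77740435 -0.03003576] [ 0.78080102 -0.03249496] 0.05228857979160028 74 [133.  73.  41.] 0.66 [305.6, 224.5, 313.6, 244.2]
[0.55122351 0.22889548] [0.60981382 0.22038527] 0.1666086323278273 1481 [142. 145. 149.] 0.24 [236.0, 240.5, 303.0, 314.8]
t 3.5 pos [0.4305 0.0762 0.1549] phi 89.9 tilt [-0.     0.001] F [0.2 0.  0.5] gap 0.0600 grip 0.0
turn -0.001 then cm tool x -0.00 y -0.57 z 13.49
```

View pics/b.png

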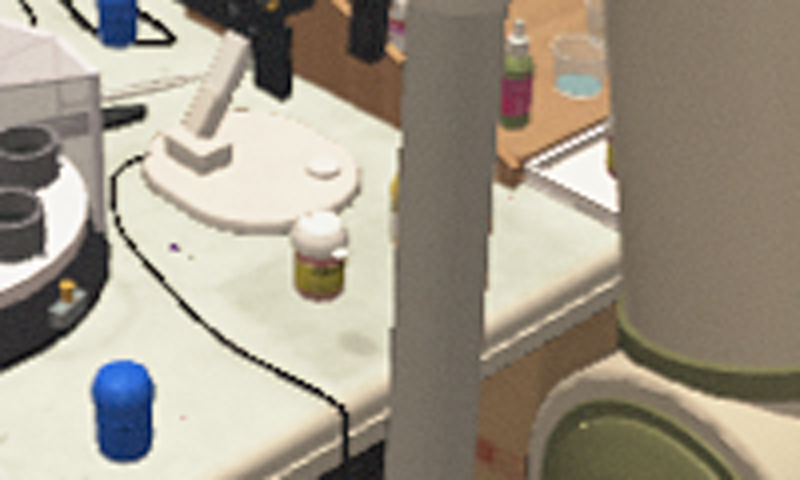

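The crop shows the white pot upright at (320,255) with its tab toward the robot. The gripper is above it, so I'll grasp now.

```bash
python3 -m inch '[[[0,-0.6,3,0,0.36],[0,0,4,0,0.36],[0,0,4,0,0.36],[0,0,2.4,0,0.36],[0,0,0,0,0.36],[0,0,0,0,-1],[0,0,0,0,-1],[0,0,0,0,-1],[0,0,0,0,-1],[0,0,0,0,-1],[0,0,0,0,-1],[0,0,0,0,-1]]]' 25
python3 - <<'E'
from h import *
plan(.5322,.2298,.19,109.3)
E
```

```text
time_s: 4.7
tool_pos: [0.4305, 0.0698, 0.0204]
tcp_rot: [0.0, 1.0, 0.0, 0.001]
force: [-0.6, 1.3, 8.3]
finger_gap: 0.0333
gripper_force: 24.7
t 4.7 pos [0.4305 0.0698 0.0204] phi 90.0 tilt [0.    0.001] F [-0.6  1.3  8.3] gap 0.0333 grip 24.7
turn -0.338 then cm tool x -14.89 y 11.74 z -16.96
```

```bash
python3 -m inch '[[[0,0,-4,0,-1],[0,0,-4,0,-1],[0,0,-4.5,0,-1],[0,0,-4.5,0,-1],[0,0,0,-0.12,-1],[0,0,0,-0.12,-1],[0,0,0,-0.098,-1],[0,4,0,0,-1],[-3,4,0,0,-1],[-4,3.7,0,0,-1],[-4,0,0,0,-1],[-3.9,0,0,0,-1],[0,0,0,0,-1],[0,0,0,0,-1]]]'
python3 - <<'E'
from h import *
im,d=ctrl.grab_frame("scene"); im2,d2=ctrl.grab_frame("top")
plan(.5322,.2298,.082,109.3)
w=np.array([.5322,.2298,.076]); print(proj("scene",w),proj("top",w))
p=proj("scene",ctrl.get_state()["tool_pos"]); r,c=int(p[1])+10,int(p[0])
C=cloud("scene",d); print("red-ish low pts", (C[...,2]<.2).sum())
v=cv2.resize(im[r-75:r+75,c-100:c+100],(800,600),interpolation=cv2.INTER_CUBIC); cv2.imwrite("pics/c.png",v); print(r-75,c-100)
s=p; print("tcp px",p)
E
```

```text
time_s: 6.1
tool_pos: [0.5292, 0.2254, 0.1889]
tcp_rot: [-0.168, 0.986, -0.0, -0.001]
force: [0.2, 0.0, 0.2]
finger_gap: 0.0338
gripper_force: 24.8
t 6.2 pos [0.5287 0.2251 0.1896] phi 109.3 tilt [-0. -0.] F [-0.4  0.6 -0.4] gap 0.0337 grip 24.8
turn 0.000 then cm tool x -0.49 y 0.33 z 10.76
[282.26016596 281.7626563 ] [245.73689223 256.29139422]
red-ish low pts 161085
174 181
tcp px [281.73542582 239.28211499]
```

View pics/c.png

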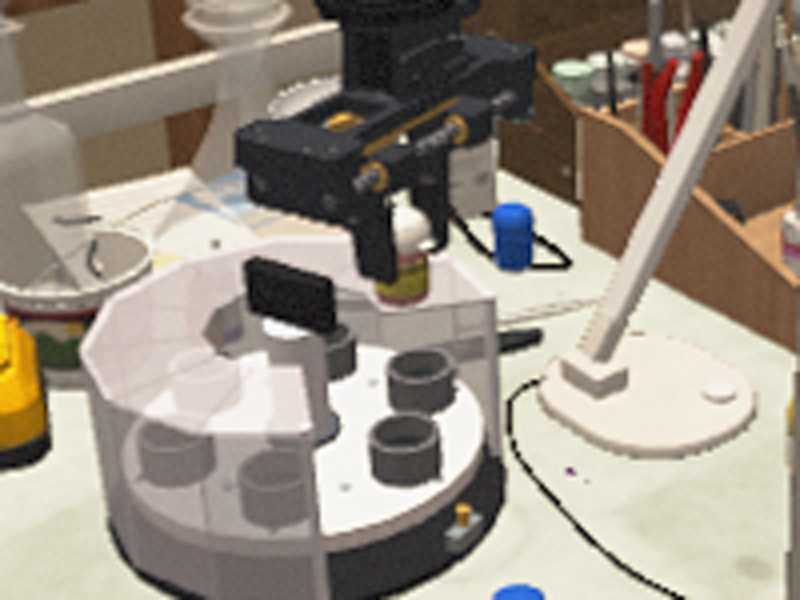

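The scene crop shows the white pot held upright above the window well, with the pot foot at crop (402,290) and the well at (405,448). The two are lined up laterally, so I'll lower it in.

```bash
python3 -m inch '[[[-0.5,0.33,3,0,-1],[0,0,3,0,-1],[0,0,2,0,-1],[0,0,1,0,-1],[0,0,0.8,0,-1],[0,0,0.5,0,-1],[0,0,0,0,-1]]]'
python3 - <<'E'
from h import *
plan(.5322,.2298,.082,109.3)
E
```

```text
time_s: 6.9
tool_pos: [0.5331, 0.2301, 0.0866]
tcp_rot: [-0.168, 0.986, -0.0, 0.0]
force: [0.3, 0.3, -0.8]
finger_gap: 0.0337
gripper_force: 24.8
t 6.9 pos [0.5331 0.2301 0.0866] phi 109.3 tilt [-0.  0.] F [ 0.3  0.3 -0.8] gap 0.0337 grip 24.8
turn 0.000 then cm tool x 0.09 y 0.00 z 0.46
```

```bash
python3 -m inch '[[[0.09,0,0.4,0,-1],[0,0,0,0,-1],[0,0,0,0,0.14],[0,0,0,0,0.14],[0,0,0,0,0.14],[0,0,0,0,0.14],[0,0,-3,0,0.14],[0,0,-2.5,0,0.14],[0,0,0,0,-1],[0,0,0,0,-1],[0,0,0,0,-1],[0,0,0,0,-1],[0,0,0,0,-1],[0,0,0,0,-1]]]'
python3 - <<'E'
from h import *
im,d=ctrl.grab_frame("scene"); C=cloud("scene",d)
m=(np.hypot(C[...,0]-.532,C[...,1]-.23)<.03)&(C[...,2]>.08)&(C[...,2]<.125); P=C[m]; print(len(P),np.median(P,0),P.max(0))
plan(.5322,.2298,.112,109.3)
cv2.imwrite("pics/d.png",cv2.resize(im[190:320,200:360],(738,600),interpolation=cv2.INTER_CUBIC))
E
```

```text
time_s: 8.3
tool_pos: [0.5321, 0.2298, 0.137]
tcp_rot: [-0.168, 0.986, -0.0, -0.0]
force: [-0.1, -0.1, 0.0]
finger_gap: 0.004
gripper_force: 0.0
225 [0.52359912 0.23867729 0.10239519] [0.54353813 0.25096568 0.11480244]
t 8.3 pos [0.5322 0.2298 0.1371] phi 109.3 tilt [-0. -0.] F [ 0.2  0.4 -0.1] gap 0.0008 grip 0.0
turn 0.000 then cm tool x -0.00 y -0.00 z 2.51
```

View pics/d.png

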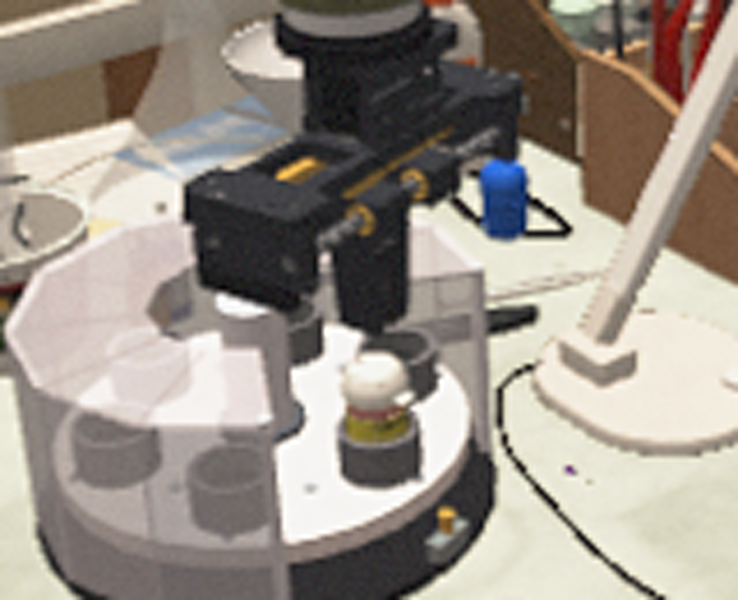

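The white pot stands upright in the window well at crop (375,420). Now I'll press it with shut fingers.

```bash
python3 -m inch '[[[0,0,2.2,0,-1],[0,0,0.2,0,-1],[0,0,0.2,0,-1],[0,0,0.2,0,-1],[0,0,0,0,-1]]]'; python3 -m inch '[[[0,0,0.2,0,-1],[0,0,0.1,0,-1],[0,0,0,0,-1]]]'
```

```text
time_s: 8.85
tool_pos: [0.5326, 0.23, 0.1104]
tcp_rot: [-0.168, 0.986, -0.0, 0.001]
force: [0.1, 0.2, 3.8]
finger_gap: 0.0007
gripper_force: 1.6
time_s: 9.15
tool_pos: [0.5332, 0.2301, 0.108]
tcp_rot: [-0.168, 0.986, 0.0, 0.002]
force: [0.2, 0.2, 7.2]
finger_gap: 0.0001
gripper_force: 3.5
```

```bash
python3 -m inch '[[[0,0,0.15,0,-1],[0,0,0.1,0,-1],[0,0,0,0,-1]]]'; python3 -m inch '[[[0,0,0.1,0,-1],[0,0,0.1,0,-1],[0,0,0,0,-1]]]'
```

```text
time_s: 9.45
tool_pos: [0.5337, 0.2302, 0.106]
tcp_rot: [-0.168, 0.986, 0.0, 0.002]
force: [1.2, 0.5, 10.0]
finger_gap: 0.0007
gripper_force: 4.5
time_s: 9.75
tool_pos: [0.5341, 0.2303, 0.1052]
tcp_rot: [-0.168, 0.986, 0.0, 0.003]
force: [-1.4, -0.2, 18.4]
finger_gap: 0.0003
gripper_force: 9.0
```

It came home against the hard stop at z 0.105 with 18 N. Next, the handle.

```bash
python3 -m inch '[[[0,0,-4,0,-1],[0,0,-4,0,-1],[0,0,-4.5,0,-0.1],[-4,0,0,0,-0.1],[-4,0,0,0,-0.1],[0,0,0,0,-0.1],[0,0,4,0,-0.1],[0,0,4,0,-0.1],[0,0,1,0,-0.1],[0,0,0,0,-0.1]]]' 40
python3 - <<'E'
from h import *
plan(.6077,.2562,.137,109.3)
E
```

```text
time_s: 10.75
tool_pos: [0.607, 0.2562, 0.1364]
tcp_rot: [-0.168, 0.986, -0.0, -0.001]
force: [0.6, -0.4, 0.1]
finger_gap: 0.0397
gripper_force: 0.0
t 10.8 pos [0.607  0.2562 0.1364] phi 109.3 tilt [-0.    -0.001] F [ 0.6 -0.4  0.1] gap 0.0397 grip 0.0
turn 0.000 then cm tool x -0.06 y -0.02 z -0.06
```

```bash
python3 -m inch '[[[0,0,0,0,-1],[0,0,0,0,-1],[0,0,0,0,-1],[0,0,0,0,-1],[0,0,0,0,-1],[0,0,0,0.1,-1],[0,0,0,0.1,-1],[0,0,0,0.1,-1],[0,0,0,0.1,-1],[0,0,0,0.1,-1],[0,0,0,0.1,-1],[0,0,0,0.1,-1],[0,0,0,0.1,-1],[0,0,0,0.1,-1],[0,0,0,0.1,-1],[0,0,0,0.047,-1],[0,0,0,0,-1],[0,0,0,0,-1]]]'
python3 - <<'E'
from h import *
plan(.6077,.2562,.137,49.3); print(ctrl.get_state()["ft_torque"].round(2))
E
```

```text
time_s: 12.55
tool_pos: [0.6086, 0.2586, 0.1382]
tcp_rot: [0.347, 0.938, 0.003, 0.001]
force: [4.1, 11.1, 2.9]
finger_gap: 0.0137
gripper_force: 40.1
t 12.6 pos [0.6086 0.2586 0.1382] phi 49.4 tilt [0.003 0.001] F [ 4.1 11.1  2.9] gap 0.0137 grip 40.1
turn 0.001 then cm tool x -0.09 y -0.24 z 0.12
[ 1.52 -0.53  0.01]
```

```bash
python3 -m inch '[[[0,0,0,0,0],[0,0,0,0,0],[0,0,0,0,0],[0,0,-4,0,0],[0,0,-4,0,0],[0,0,0,-0.15,0.3],[0,0,0,-0.15,0.3],[0,0,0,-0.15,0.3],[0,0,0,-0.15,0.3],[0,0,0,-0.11,0.3],[4.5,0,0,0,0.3],[4.5,0,0,0,0.3],[4.5,0,0,0,0.3],[4.3,-3,0,0,0.3],[0,-4.5,0,0,0.3],[0,-4.5,0,0,0.3],[0,-4.5,0,0,0.3]]]' 25
python3 - <<'E'
from h import *
im,d,o=pots("top")
for x in o: print(*x)
C=cloud("top",d); P=C[(np.hypot(C[...,0]-.607,C[...,1]-.257)<.06)&(C[...,2]>.15)&(C[...,2]<.175)]
v=np.linalg.svd(P[:,:2]-P[:,:2].mean(0),full_matrices=False)[2][0]; print("handle",len(P),P.mean(0),np.degrees(np.arctan2(v[1],v[0]))%180)
# window well rim
K,R,t=cam("top"); m=(np.hypot(C[...,0]-.5325,C[...,1]-.231)<.03)&(C[...,2]>.065)&(C[...,2]<.085); q=C[m]; print("rim",len(q),(q.max(0)+q.min(0))/2,q.mean(0))
plan(.43,-.012,.02,90)
cv2.imwrite("pics/e.png",cv2.resize(im[170:330,190:470],(800,457),interpolation=cv2.INTER_CUBIC))
E
```

```text
time_s: 14.25
tool_pos: [0.4312, 0.0912, 0.2172]
tcp_rot: [-0.0, 1.0, -0.0, 0.0]
force: [1.1, -0.5, 0.0]
finger_gap: 0.0571
gripper_force: 0.0
[0.39080643 0.25212043] [0.39253917 0.25439718] 0.05924290385876596 151 [196. 123.  89.] 0.73 [230.6, 301.2, 242.9, 316.0]
[ 0.42651199 -0.01706167] [ 0.42942803 -0.01480573] 0.3278920260715019 101 [107. 181. 200.] 0.64 [334.5, 289.2, 346.8, 304.1]
[ 0.39325722 -0.29854152] [ 0.3928133 -0.2998132] 0.060037867204415556 133 [192. 220. 229.] 0.57 [436.1, 302.8, 453.7, 319.7]
[ 0.78499799 -0.03807073] [ 0.787477   -0.03849469] 0.06099221453223289 123 [178. 103.  68.] 0.51 [337.8, 163.5, 349.8, 173.6]
[ 0.39245896 -0.17991274] [ 0.39271123 -0.18088548] 0.06460534123942778 143 [223. 230. 232.] 0.42 [390.6, 302.3, 407.7, 317.3]
handle 163 [0.60874053 0.25637067 0.16277157] 139.39666258410764
rim 117 [0.534464   0.23067232 0.07327248] [0.53536237 0.23116748 0.07261132]
t 14.3 pos [0.4318 0.0888 0.217 ] phi 89.7 tilt [-0.001  0.   ] F [0.6 0.1 0.2] gap 0.0573 grip 0.0
turn -0.005 then cm tool x 0.18 y -10.08 z 19.70
```

View pics/e.png

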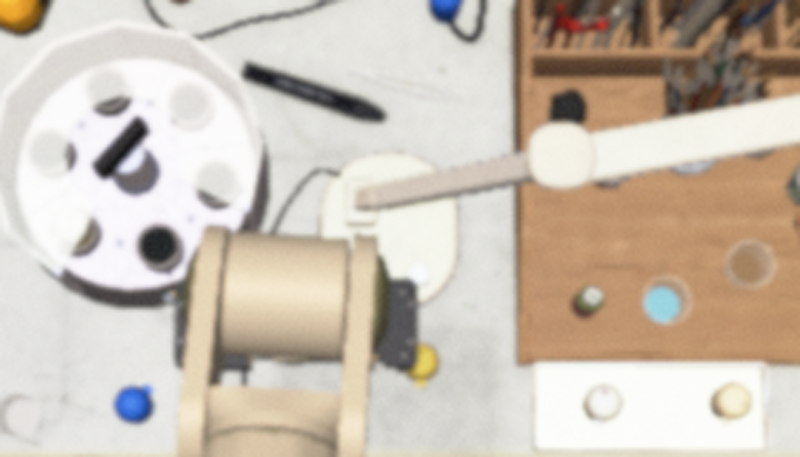

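The top crop shows the handle at the next stop (139.4°), an empty well in the window at (160,245), and the yellow pot at (424,362) where it was. I'll grasp the yellow one.

```bash
python3 -m inch '[[[0.18,-5,2,-0.005,0.36],[0,-5.1,2.7,0,0.36],[0,0,4.5,0,0.36],[0,0,4.5,0,0.36],[0,0,4,0,0.36],[0,0,2,0,0.36],[0,0,0,0,0.36],[0,0,0,0,-1],[0,0,0,0,-1],[0,0,0,0,-1],[0,0,0,0,-1],[0,0,0,0,-1],[0,0,0,0,-1]]]' 25
python3 - <<'E'
from h import *
plan(.533,.2302,.19,109.3)
E
```

```text
time_s: 15.65
tool_pos: [0.4311, 0.002, 0.0257]
tcp_rot: [-0.003, 1.0, -0.0, 0.001]
force: [0.6, -1.4, 6.8]
finger_gap: 0.0342
gripper_force: 24.9
t 15.7 pos [0.4311 0.002  0.0257] phi 90.3 tilt [-0.     0.001] F [ 0.6 -1.4  6.8] gap 0.0342 grip 24.9
turn -0.332 then cm tool x -17.16 y 18.17 z -16.43
```

The combined rows exceeded 50 mm and were cut short, so the grip is 6 mm too high. I'll re-grip lower before lifting.

```bash
python3 -m inch '[[[0,0,0,0,0.2],[0,0,0,0,0.2],[0,0,0,0,0.2],[0,0,0.55,0,0.2],[0,0,0,0,0.2],[0,0,0,0,-1],[0,0,0,0,-1],[0,0,0,0,-1],[0,0,0,0,-1],[0,0,0,0,-1],[0,0,-4,0,-1],[0,0,-4,0,-1]]]' 25
python3 - <<'E'
from h import *
im,d=ctrl.grab_frame("scene"); p=proj("scene",ctrl.get_state()["tool_pos"]); r,c=int(p[1]),int(p[0]); print(r,c)
cv2.imwrite("pics/f.png",cv2.resize(im[r-40:r+50,c-60:c+60],(600,450),interpolation=cv2.INTER_CUBIC))
plan(.533,.2302,.19,109.3)
E
```

```text
time_s: 16.85
tool_pos: [0.4294, 0.0024, 0.0998]
tcp_rot: [-0.003, 1.0, 0.0, -0.002]
force: [0.9, 0.1, -1.1]
finger_gap: 0.0333
gripper_force: 24.7
256 380
t 16.9 pos [0.4325 0.0017 0.1057] phi 90.3 tilt [-0.001  0.004] F [ 4.8 -1.6  5.7] gap 0.0333 grip 24.7
turn -0.331 then cm tool x -17.04 y 18.24 z -8.43
```

View pics/f.png

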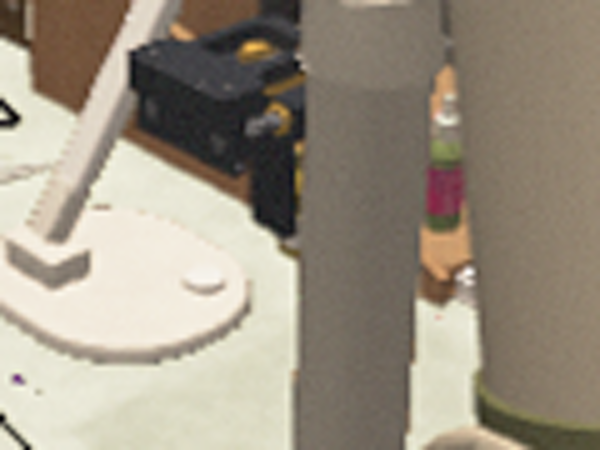

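The pole hides the pot, with only a pot edge showing by the finger at (290,243). I'll check it at the window.

```bash
python3 -m inch '[[[0,0,-4,0,-1],[0,0,-4.4,0,-1],[0,0,0,-0.12,-1],[0,0,0,-0.12,-1],[0,0,0,-0.091,-1],[0,4.2,0,0,-1],[0,4,0,0,-1],[-2,4,0,0,-1],[-3,3,0,0,-1],[-3,3,0,0,-1],[-4,0,0,0,-1],[-4,0,0,0,-1],[-1,0,0,0,-1],[0,0,0,0,-1],[0,0,0,0,-1]]]'
python3 - <<'E'
from h import *
im,d=ctrl.grab_frame("scene"); p=proj("scene",ctrl.get_state()["tool_pos"]); r,c=int(p[1]),int(p[0]); print(r,c)
cv2.imwrite("pics/g.png",cv2.resize(im[r-40:r+80,c-80:c+80],(800,600),interpolation=cv2.INTER_CUBIC))
plan(.533,.2302,.086,109.3)
E
```

```text
time_s: 18.4
tool_pos: [0.53, 0.2299, 0.1829]
tcp_rot: [-0.167, 0.986, -0.0, -0.001]
force: [0.5, -0.0, -1.0]
finger_gap: 0.0338
gripper_force: 24.7
242 279
t 18.4 pos [0.5299 0.2298 0.1832] phi 109.3 tilt [ 0. -0.] F [ 0.  -0.1 -1.1] gap 0.0339 grip 24.7
turn -0.001 then cm tool x -0.30 y -0.06 z 9.72
```

View pics/g.png

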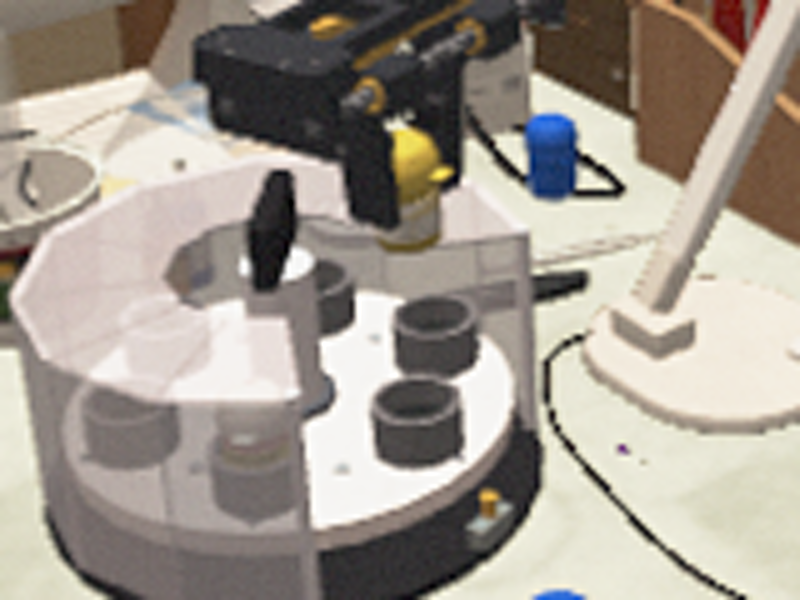

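The yellow pot is upright in the grip at (410,190) and the white pot sits under the hood at (255,440). I'll lower, release and shut the fingers.

```bash
python3 -m inch '[[[-0.3,-0.06,3,0,-1],[0,0,3,0,-1],[0,0,2,0,-1],[0,0,1,0,-1],[0,0,0.7,0,-1],[0,0,0,0,-1]]]'
python3 - <<'E'
from h import *
plan(.533,.2302,.082,109.3)
E
```

```text
time_s: 19.05
tool_pos: [0.5336, 0.2304, 0.0865]
tcp_rot: [-0.167, 0.986, -0.0, -0.0]
force: [0.4, -0.9, -0.5]
finger_gap: 0.0334
gripper_force: 24.7
t 19.1 pos [0.5336 0.2304 0.0865] phi 109.3 tilt [-0. -0.] F [ 0.4 -0.9 -0.5] gap 0.0334 grip 24.7
turn -0.001 then cm tool x 0.06 y 0.01 z 0.45
```

```bash
python3 -m inch '[[[0.06,0,0.4,0,-1],[0,0,0,0,-1],[0,0,0,0,0.14],[0,0,0,0,0.14],[0,0,0,0,0.14],[0,0,0,0,0.14],[0,0,-3,0,0.14],[0,0,-2.5,0,0.14],[0,0,0,0,-1],[0,0,0,0,-1],[0,0,0,0,-1],[0,0,0,0,-1],[0,0,0,0,-1],[0,0,0,0,-1]]]'
python3 - <<'E'
from h import *
im,d=ctrl.grab_frame("scene"); C=cloud("scene",d)
m=(np.hypot(C[...,0]-.532,C[...,1]-.23)<.03)&(C[...,2]>.08)&(C[...,2]<.125); P=C[m]; print(len(P),np.median(P,0),P.max(0))
plan(.533,.2302,.112,109.3)
E
```

```text
time_s: 20.45
tool_pos: [0.5331, 0.2302, 0.137]
tcp_rot: [-0.167, 0.986, -0.0, -0.0]
force: [-0.1, 0.5, -0.4]
finger_gap: 0.0043
gripper_force: 0.0
230 [0.52405549 0.23648364 0.10214949] [0.54902681 0.24914444 0.11445058]
t 20.5 pos [0.5331 0.2302 0.1371] phi 109.3 tilt [-0. -0.] F [ 0.6  0.2 -0.3] gap 0.0007 grip 0.0
turn -0.001 then cm tool x 0.01 y 0.01 z 2.51
```

Same signature as the first pot (top at about 0.1145). I'll press it.

```bash
python3 -m inch '[[[0,0,2.2,0,-1],[0,0,0.2,0,-1],[0,0,0.2,0,-1],[0,0,0.2,0,-1],[0,0,0.2,0,-1],[0,0,0.2,0,-1],[0,0,0,0,-1]]]'; python3 -m inch '[[[0,0,0.15,0,-1],[0,0,0.1,0,-1],[0,0,0,0,-1]]]'
```

```text
time_s: 21.2
tool_pos: [0.534, 0.2304, 0.1069]
tcp_rot: [-0.167, 0.986, 0.0, 0.001]
force: [0.5, -0.6, 4.6]
finger_gap: 0.0006
gripper_force: 2.5
time_s: 21.5
tool_pos: [0.5345, 0.2305, 0.1054]
tcp_rot: [-0.167, 0.986, 0.0, 0.002]
force: [-1.1, -0.6, 10.4]
finger_gap: 0.0004
gripper_force: 5.6
```

```bash
python3 -m inch '[[[0,0,0.1,0,-1],[0,0,0.1,0,-1],[0,0,0,0,-1]]]'
```

```text
time_s: 21.8
tool_pos: [0.5349, 0.2306, 0.1049]
tcp_rot: [-0.167, 0.986, 0.0, 0.003]
force: [-4.2, -1.6, 22.5]
finger_gap: 0.0001
gripper_force: 11.1
```

Seated (22 N at 0.105). To the handle, with the fingers turned 60° clockwise to match it.

```bash
python3 -m inch '[[[0,0,-4,0,-1],[0,0,-4,0,-1],[0,0,-4.5,0,-0.1],[-4,0,0,0.14,-0.1],[0,0,0,0.13,-0.1],[0,0,0,0.13,-0.1],[0,0,0,0.13,-0.1],[0,0,0,0.13,-0.1],[0,0,0,0.13,-0.1],[0,0,0,0.13,-0.1],[0,0,0,0.127,-0.1],[0,0,0,0,-0.1]]]' 40
python3 - <<'E'
from h import *
plan(.608,.257,.137,49.4)
E
```

```text
time_s: 23.0
tool_pos: [0.571, 0.2434, 0.2264]
tcp_rot: [0.348, 0.937, 0.0, 0.0]
force: [-0.3, -0.5, 0.4]
finger_gap: 0.0396
gripper_force: 0.0
t 23.0 pos [0.571  0.2434 0.2264] phi 49.2 tilt [0. 0.] F [-0.3 -0.5  0.4] gap 0.0396 grip 0.0
turn -0.003 then cm tool x -1.93 y 3.44 z 8.94
```

```bash
python3 -m inch '[[[-1.9,3.4,0,0,-0.1],[0,0,0,0,-0.1],[0,0,4,0,-0.1],[0,0,4,0,-0.1],[0,0,0.9,0,-0.1],[0,0,0,0,-0.1],[0,0,0,0,-1],[0,0,0,0,-1],[0,0,0,0,-1],[0,0,0,0,-1],[0,0,0,0,-1]]]'
python3 -m inch '[[[0,0,0,0.1,-1],[0,0,0,0.1,-1],[0,0,0,0.1,-1],[0,0,0,0.1,-1],[0,0,0,0.1,-1],[0,0,0,0.1,-1],[0,0,0,0.1,-1],[0,0,0,0.1,-1],[0,0,0,0.1,-1],[0,0,0,0.1,-1],[0,0,0,0.047,-1],[0,0,0,0,-1],[0,0,0,0,-1]]]'
python3 - <<'E'
from h import *
plan(.608,.257,.137,-10.7)
E
```

```text
time_s: 24.1
tool_pos: [0.6091, 0.2581, 0.1385]
tcp_rot: [0.348, 0.938, 0.003, 0.002]
force: [7.5, 7.5, -0.7]
finger_gap: 0.0136
gripper_force: 40.0
time_s: 25.4
tool_pos: [0.6105, 0.2586, 0.1385]
tcp_rot: [0.77, 0.638, 0.005, 0.001]
force: [16.8, 10.7, -4.7]
finger_gap: 0.0134
gripper_force: 40.1
t 25.4 pos [0.6105 0.2586 0.1385] phi -10.7 tilt [0.005 0.001] F [16.8 10.7 -4.7] gap 0.0134 grip 40.1
turn 0.000 then cm tool x -0.20 y -0.22 z 0.15
```

```bash
python3 -m inch '[[[0,0,0,0,0],[0,0,0,0,0],[0,0,0,0,0],[0,0,-4,0,0],[0,0,-4,0,0],[0,0,0,0,0]]]' 25
python3 - <<'E'
from h import *
im2,d2,o=pots("top")
for x in o: print(*x)
im,d,o=pots("scene")
for x in o: print(*x)
a=cv2.resize(im[235:290,410:490],(800,550),interpolation=cv2.INTER_CUBIC)
b=cv2.resize(im2[295:325,385:465],(800,300),interpolation=cv2.INTER_CUBIC)
cv2.imwrite("pics/h.png",cv2.resize(np.vstack([a[:290],a[290:],b]),(560,595)))
plan(.392,-.18,.2,90)
E
```

```text
time_s: 26.0
tool_pos: [0.6092, 0.2572, 0.2232]
tcp_rot: [0.77, 0.638, 0.004, 0.002]
force: [-0.2, 0.4, -0.4]
finger_gap: 0.0439
gripper_force: 0.0
[ 0.39253175 -0.17974701] [ 0.39254031 -0.18077276] 0.06530634552546918 143 [222. 230. 232.] 0.74 [393.5, 300.2, 410.8, 319.2]
[ 0.78608362 -0.03802206] [ 0.78948415 -0.03840519] 0.05743452708346359 133 [177. 109.  78.] 0.67 [338.5, 161.5, 350.3, 175.9]
[ 0.77821697 -0.03228964] [ 0.78420231 -0.03363217] 0.05312483888982135 84 [139.  83.  52.] 0.71 [302.1, 224.6, 314.1, 245.0]
[0.55091054 0.2276646 ] [0.61020459 0.22688651] 0.16660659029232025 1426 [140. 143. 147.] 0.66 [238.9, 240.6, 302.7, 312.5]
[0.38275719 0.26065964] [0.38807935 0.25685893] 0.053409439617225274 205 [148.  86.  52.] 0.57 [302.0, 320.5, 316.8, 347.6]
t 26.2 pos [0.6071 0.2566 0.2156] phi -10.7 tilt [-0.001 -0.001] F [-0.5 -0.1 -0.4] gap 0.0440 grip 0.0
turn -1.758 then cm tool x 21.51 y -43.66 z 1.56
```

View pics/h.png

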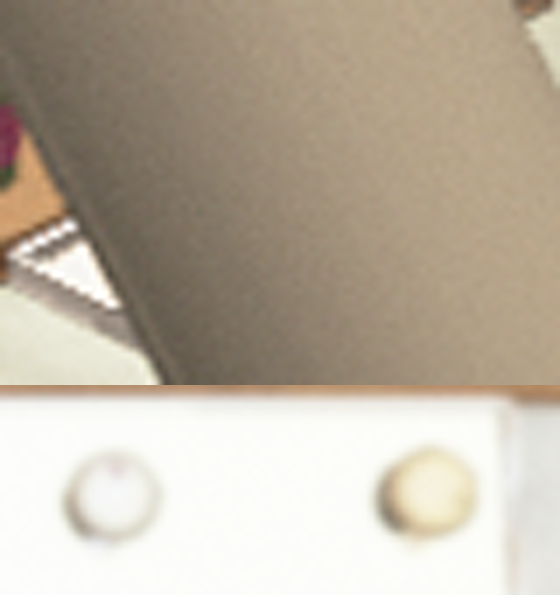

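The arm blocks the scene view of the tray. The top crop shows the white (110,497) and cream (430,492) pots unmoved, with a faint tab low on each. I'll confirm the tabs from the first scene picture.

```bash
python3 - <<'E'
from h import *
im=cv2.imread("pics/scene0.png")
a=cv2.resize(im[235:285,422:482],(720,600),interpolation=cv2.INTER_CUBIC); cv2.imwrite("pics/i.png",a)
# depth residuals: raised pixels beyond the body
C=[cloud("top",ctrl.grab_frame("top")[1]) for _ in range(3)]
for c in ((.393,-.1805),(.393,-.2995)):
    P=np.concatenate([q[(abs(q[...,0]-c[0])<.04)&(abs(q[...,1]-c[1])<.04)] for q in C]); P=P[(P[:,2]>.027)&(P[:,2]<.07)]
    v=P[:,:2]-c; r=np.hypot(*v.T); k=r>.0205; print(c,"far:",k.sum(),np.degrees(np.arctan2(v[k,1],v[k,0])).round()); print(np.median(P[P[:,2]>.042],0))
E
```

```text
(0.393, -0.1805) far: 3 [178. 173. 174.]
[ 0.39385876 -0.18056708  0.05166446]
(0.393, -0.2995) far: 5 [-42. -42. -42. -53. -68.]
[ 0.39479853 -0.30018214  0.05180538]
```

View pics/i.png

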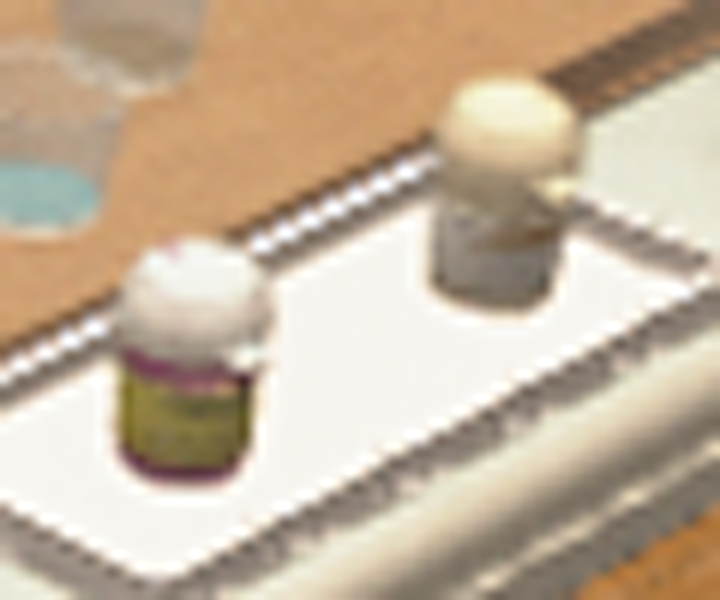

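Both tray pots have their tabs on the robot side (white tab at (250,355), cream tab at (560,190)). So I close along y for both, next the white tray pot.

```bash
python3 -m inch '[[[0,0,0,0.14,0.3],[0,0,0,0.14,0.3],[0,0,0,0.14,0.3],[0,0,0,0.14,0.3],[0,0,0,0.14,0.3],[0,0,0,0.14,0.3],[0,0,0,0.14,0.3],[0,0,0,0.14,0.3],[0,0,0,0.14,0.3],[0,0,0,0.124,0.3],[-4.5,0,0,0,0.3],[-4.5,0,0,0,0.3],[-4.5,0,0,0,0.3],[-4.5,0,0,0,0.3],[0,0,0,0,0.3]]]' 25
python3 -m inch '[[[0,4.3,0,0,0.36],[0,4.3,0,0,0.36],[0,4.3,0,0,0.36],[0,4.3,0,0,0.36],[0,4.3,0,0,0.36],[0,4.3,0,0,0.36],[0,4.3,0,0,0.36],[0,4.3,0,0,0.36],[0,4.3,0,0,0.36],[0,4.3,0,0,0.36],[-3,0,0,0,0.36],[0,0,0,0,0.36],[0,0,0,0,0.36]]]'
python3 - <<'E'
from h import *
im,d,o=pots("top")
for x in o: print(*x[:3],x[-1])
plan(.393,-.1805,.0225,-90)
E
```

```text
time_s: 27.85
tool_pos: [0.4229, 0.2569, 0.2163]
tcp_rot: [1.0, 0.001, -0.002, 0.0]
force: [-0.8, 0.1, -0.3]
finger_gap: 0.0574
gripper_force: 0.0
time_s: 29.15
tool_pos: [0.3977, -0.1736, 0.2169]
tcp_rot: [1.0, -0.001, 0.0, 0.0]
force: [0.7, -0.2, -0.5]
finger_gap: 0.0601
gripper_force: 0.0
[0.39100506 0.25161252] [0.39237849 0.2531177 ] 0.05948468336385328 [230.2, 300.8, 245.7, 316.8]
[ 0.78421151 -0.03810347] [ 0.78772359 -0.03963591] 0.05920684152227315 [340.8, 159.8, 350.2, 176.4]
[0.57066448 0.24710309] [0.58723779 0.22620665] 0.17334962326664188 [189.4, 179.4, 285.1, 281.0]
t 29.2 pos [ 0.3982 -0.1731  0.217 ] phi -90.0 tilt [0. 0.] F [ 0.2 -0.1  0.5] gap 0.0602 grip 0.0
turn 0.000 then cm tool x -0.52 y 0.74 z 19.45
```

```bash
python3 - <<'E'
from h import *
im,d,o=pots("scene")
for x in o: print(*x[:3],x[-1])
d=ctrl.grab_frame("top")[1]; C=cloud("top",d); P=C[(np.hypot(C[...,0]-.609,C[...,1]-.257)<.06)&(C[...,2]>.15)&(C[...,2]<.175)]
v=np.linalg.svd(P[:,:2]-P[:,:2].mean(0),full_matrices=False)[2][0]; print("handle",len(P),P.mean(0),np.degrees(np.arctan2(v[1],v[0]))%180)
E
python3 -m inch '[[[-0.52,0.74,4,0,0.36],[0,0,4,0,0.36],[0,0,4,0,0.36],[0,0,4,0,0.36],[0,0,2,0,0.36],[0,0,1.4,0,0.36],[0,0,0,0,0.36],[0,0,0,0,-1],[0,0,0,0,-1],[0,0,0,0,-1],[0,0,0,0,-1],[0,0,0,0,-1],[0,0,0,0,-1]]]'
```

```text
[ 0.38945377 -0.29204149] [ 0.39135113 -0.29693751] 0.05593932924961636 [456.2, 240.7, 472.4, 261.7]
[0.38263897 0.26118855] [0.38833778 0.25802123] 0.05283232231262442 [302.1, 318.0, 315.9, 347.9]
[ 0.77848614 -0.0299356 ] [ 0.78169428 -0.03126703] 0.05192137635931352 [303.4, 226.4, 313.9, 241.4]
handle 158 [0.60855644 0.25690911 0.16285097] 78.78771363557308
time_s: 30.7
tool_pos: [0.3927, -0.181, 0.0235]
tcp_rot: [1.0, -0.0, 0.001, 0.001]
force: [0.2, -0.4, 7.0]
finger_gap: 0.0339
gripper_force: 24.5
```

Handle at 78.8°, the second stop. The tray pot is gripped, so lift and carry it.

```bash
python3 -m inch '[[[0,0,-3,0,-1],[0,0,-4,0,-1],[0,0,-4.5,0,-1],[0,0,-4.5,0,-1],[3,0,0,0,-1],[0,-4,0,0,-1],[0,-4,0,0,-1],[0,-4,0,0,-1],[0,-4,0,0,-1],[0,-4,0,0,-1],[0,-4,0,0,-1],[0,-4,0,0,-1],[0,-4,0,0,-1],[0,-2,0,-0.12,-1],[0,0,0,-0.12,-1],[0,0,0,-0.097,-1],[0,0,0,0,-1]]]'
python3 - <<'E'
from h import *
plan(.534,.231,.19,-70.7)
E
```

```text
time_s: 32.4
tool_pos: [0.4219, 0.1596, 0.1826]
tcp_rot: [0.986, 0.168, -0.001, -0.0]
force: [0.1, 0.0, -1.4]
finger_gap: 0.0335
gripper_force: 24.7
t 32.4 pos [0.4219 0.1596 0.1826] phi -70.6 tilt [-0.001 -0.   ] F [ 0.1  0.  -1.4] gap 0.0335 grip 24.7
turn 0.001 then cm tool x 12.94 y -3.04 z -0.74
```

```bash
python3 -m inch '[[[4,-1.5,0,0,-1],[4,-1.5,0,0,-1],[4,0,0,0,-1],[0.94,0,0,0,-1],[0,0,0,0,-1],[0,0,0,0,-1]]]'
python3 - <<'E'
from h import *
im,d=ctrl.grab_frame("scene"); p=proj("scene",ctrl.get_state()["tool_pos"]); r,c=int(p[1]),int(p[0])
cv2.imwrite("pics/j.png",cv2.resize(im[r-40:r+80,c-80:c+80],(800,600),interpolation=cv2.INTER_CUBIC))
plan(.534,.231,.0885,-70.7)
E
```

```text
time_s: 33.0
tool_pos: [0.5339, 0.2302, 0.1825]
tcp_rot: [0.986, 0.167, -0.001, 0.0]
force: [-0.6, -0.5, -1.1]
finger_gap: 0.0337
gripper_force: 24.8
t 33.0 pos [0.5338 0.2302 0.1828] phi -70.8 tilt [-0.  0.] F [ 0.3  0.2 -1.3] gap 0.0338 grip 24.8
turn -0.001 then cm tool x 0.05 y -0.07 z 9.43
```

View pics/j.png

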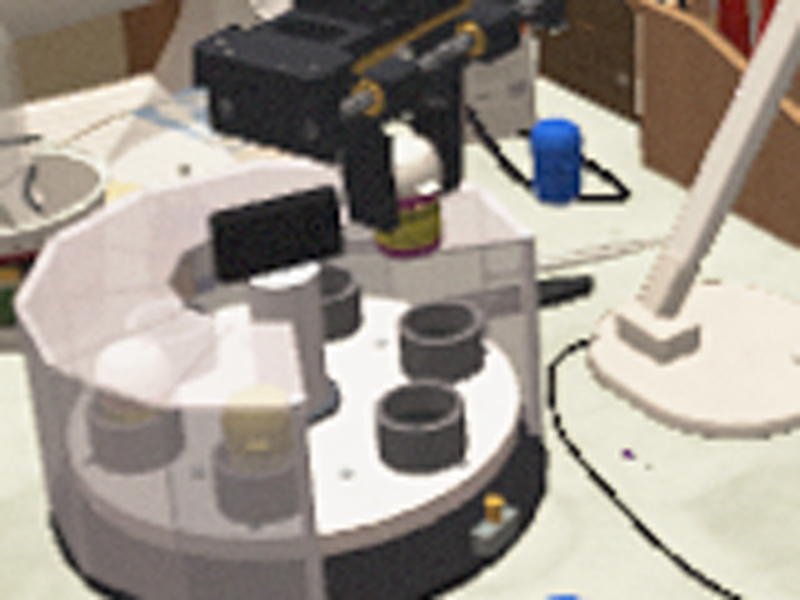

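The third pot is upright at (407,200), with white and yellow under the hood at (135,375) and (255,430) and an empty well below. I'll lower it.

```bash
python3 -m inch '[[[0.05,-0.07,3,0,-1],[0,0,3,0,-1],[0,0,2,0,-1],[0,0,1,0,-1],[0,0,0.6,0,-1],[0,0,0,0,-1],[0,0,0,0,-1]]]'
python3 - <<'E'
from h import *
plan(.534,.231,.082,-70.7)
E
```

```text
time_s: 33.75
tool_pos: [0.5352, 0.2314, 0.0879]
tcp_rot: [0.986, 0.168, 0.001, -0.0]
force: [-0.0, -0.0, -0.4]
finger_gap: 0.0338
gripper_force: 24.8
t 33.8 pos [0.5352 0.2314 0.0879] phi -70.7 tilt [ 0.001 -0.   ] F [-0.  -0.  -0.4] gap 0.0338 grip 24.8
turn -0.000 then cm tool x -0.13 y -0.00 z 0.59
```

```bash
python3 -m inch '[[[-0.1,0,0.55,0,-1],[0,0,0,0,-1],[0,0,0,0,0.14],[0,0,0,0,0.14],[0,0,0,0,0.14],[0,0,0,0,0.14],[0,0,-3,0,0.14],[0,0,-2.5,0,0.14],[0,0,0,0,-1],[0,0,0,0,-1],[0,0,0,0,-1],[0,0,0,0,-1],[0,0,0,0,-1],[0,0,0,0,-1]]]'
python3 - <<'E'
from h import *
im,d=ctrl.grab_frame("scene"); C=cloud("scene",d)
m=(np.hypot(C[...,0]-.532,C[...,1]-.23)<.03)&(C[...,2]>.08)&(C[...,2]<.125); P=C[m]; print(len(P),np.median(P,0),P.max(0))
plan(.533,.2302,.112,-70.7)
E
```

```text
time_s: 35.15
tool_pos: [0.5337, 0.231, 0.136]
tcp_rot: [0.986, 0.168, -0.0, 0.0]
force: [0.8, -0.1, -0.3]
finger_gap: 0.0043
gripper_force: 0.0
216 [0.52489582 0.23720069 0.10260663] [0.54786292 0.24915957 0.11403054]
t 35.2 pos [0.5338 0.231  0.1361] phi -70.7 tilt [-0.  0.] F [ 0.1  0.  -0.1] gap 0.0009 grip 0.0
turn -0.000 then cm tool x -0.10 y 0.05 z 2.41
```

```bash
python3 -m inch '[[[0,0,2.1,0,-1],[0,0,0.2,0,-1],[0,0,0.2,0,-1],[0,0,0.2,0,-1],[0,0,0.2,0,-1],[0,0,0.2,0,-1],[0,0,0.1,0,-1],[0,0,0.1,0,-1],[0,0,0,0,-1]]]'; python3 -m inch '[[[0,0,0.1,0,-1],[0,0,0.1,0,-1],[0,0,0,0,-1]]]'
```

```text
time_s: 36.1
tool_pos: [0.5346, 0.2312, 0.1054]
tcp_rot: [0.986, 0.168, 0.001, 0.0]
force: [-0.9, 0.4, 9.2]
finger_gap: 0.0004
gripper_force: 4.5
time_s: 36.4
tool_pos: [0.5353, 0.2313, 0.105]
tcp_rot: [0.986, 0.168, 0.003, 0.0]
force: [-4.3, -0.8, 20.2]
finger_gap: 0.0005
gripper_force: 9.9
```

Seated (20 N). Third turn: approach the handle at φ = -10.7° and turn clockwise.

```bash
python3 -m inch '[[[0,0,-4,0,-1],[0,0,-4,0,-1],[0,0,-4.5,0,-0.1],[4,0,0,0,-0.1],[0,0,0,-0.14,-0.1],[0,0,0,-0.13,-0.1],[0,0,0,-0.13,-0.1],[0,0,0,-0.13,-0.1],[0,0,0,-0.13,-0.1],[0,0,0,-0.13,-0.1],[0,0,0,-0.13,-0.1],[0,0,0,-0.127,-0.1],[0,0,0,0,-0.1]]]' 40
python3 - <<'E'
from h import *
plan(.609,.2575,.137,-10.7)
E
```

```text
time_s: 37.7
tool_pos: [0.5716, 0.2442, 0.2269]
tcp_rot: [0.77, 0.638, 0.0, 0.0]
force: [-0.0, -0.8, 0.9]
finger_gap: 0.0398
gripper_force: 0.0
t 37.7 pos [0.5716 0.2442 0.2269] phi -10.7 tilt [0. 0.] F [-0.  -0.8  0.9] gap 0.0398 grip 0.0
turn 0.001 then cm tool x 2.00 y 3.43 z 8.99
```

```bash
python3 -m inch '[[[2,3.43,0,0,-0.1],[0,0,0,0,-0.1],[0,0,4,0,-0.1],[0,0,4,0,-0.1],[0,0,0.9,0,-0.1],[0,0,0,0,-0.1],[0,0,0,0,-1],[0,0,0,0,-1],[0,0,0,0,-1],[0,0,0,0,-1],[0,0,0,0,-1]]]'
python3 -m inch '[[[0,0,0,0.1,-1],[0,0,0,0.1,-1],[0,0,0,0.1,-1],[0,0,0,0.1,-1],[0,0,0,0.1,-1],[0,0,0,0.1,-1],[0,0,0,0.1,-1],[0,0,0,0.1,-1],[0,0,0,0.1,-1],[0,0,0,0.1,-1],[0,0,0,0.047,-1],[0,0,0,0,-1],[0,0,0,0,-1]]]'
python3 -m inch '[[[0,0,0,0,0],[0,0,0,0,0],[0,0,0,0,0],[0,0,-4,0,0],[0,0,-4,0,0],[0,0,0,0,0.3]]]' 25
python3 - <<'E'
from h import *
im,d,o=pots("top")
for x in o: print(*x[:3],x[-1])
plan(.42,.2575,.217,-90)
E
```

```text
time_s: 38.8
tool_pos: [0.6103, 0.2575, 0.1388]
tcp_rot: [0.77, 0.638, 0.002, 0.001]
force: [5.4, 0.6, 1.8]
finger_gap: 0.0138
gripper_force: 40.0
time_s: 40.1
tool_pos: [0.6105, 0.2572, 0.1389]
tcp_rot: [0.986, 0.167, 0.002, 0.0]
force: [6.0, -1.5, 1.4]
finger_gap: 0.0137
gripper_force: 40.0
time_s: 40.7
tool_pos: [0.6106, 0.2581, 0.2235]
tcp_rot: [0.986, 0.168, 0.005, -0.0]
force: [0.3, -0.3, -0.5]
finger_gap: 0.0498
gripper_force: 0.0
[ 0.3949114  -0.29902156] [ 0.39451405 -0.30120078] 0.06111072629616831 [438.5, 306.4, 453.6, 317.5]
[ 0.78510531 -0.03809642] [ 0.78917205 -0.03842567] 0.05885891977833455 [339.7, 162.4, 353.5, 176.2]
t 40.8 pos [0.609  0.2576 0.2178] phi -70.7 tilt [ 0. -0.] F [-0.2 -0.5 -0.6] gap 0.0568 grip 0.0
turn 0.337 then cm tool x -18.90 y 0.01 z 0.08
```

```bash
python3 -m inch '[[[0,0,0,0.12,0.36],[0,0,0,0.12,0.36],[0,0,0,0.097,0.36],[-4.5,0,0,0,0.36],[-4.5,0,0,0,0.36],[-4.5,0,0,0,0.36],[-4.5,0,0,0,0.36],[-0.9,0,0,0,0.36]]]'
python3 -m inch '[[[0,4.2,0,0,0.36],[0,4.2,0,0,0.36],[0,4.2,0,0,0.36],[0,4.2,0,0,0.36],[0,4.2,0,0,0.36],[0,4.2,0,0,0.36],[0,4.2,0,0,0.36],[0,4.2,0,0,0.36],[0,4.2,0,0,0.36],[0,4.2,0,0,0.36],[0,4.2,0,0,0.36],[0,4.2,0,0,0.36],[-2.6,0,0,0,0.36],[0,0,0,0,0.36]]]'
python3 - <<'E'
from h import *
im,d,o=pots("top")
for x in o: print(*x[:3],x[-1])
C=cloud("top",d); P=C[(np.hypot(C[...,0]-.609,C[...,1]-.257)<.06)&(C[...,2]>.15)&(C[...,2]<.175)]
v=np.linalg.svd(P[:,:2]-P[:,:2].mean(0),full_matrices=False)[2][0]; print("handle",len(P),P.mean(0),np.degrees(np.arctan2(v[1],v[0]))%180)
im,d,o=pots("scene")
for x in o: print(*x[:3],x[-1])
plan(.394,-.2995,.0225,-90)
E
```

```text
time_s: 41.6
tool_pos: [0.4157, 0.2575, 0.2161]
tcp_rot: [1.0, 0.001, -0.002, 0.001]
force: [1.3, 1.0, 0.4]
finger_gap: 0.0602
gripper_force: 0.0
time_s: 43.0
tool_pos: [0.3922, -0.2472, 0.2159]
tcp_rot: [1.0, -0.002, -0.001, -0.001]
force: [0.8, 0.5, 0.0]
finger_gap: 0.0602
gripper_force: 0.0
[0.38769728 0.24971774] [0.38794876 0.2515299 ] 0.05864291540049404 [230.5, 305.8, 244.6, 316.1]
[ 0.78500859 -0.03809916] [ 0.7875715  -0.03868957] 0.05669802385556914 [338.0, 159.2, 351.9, 175.8]
handle 143 [0.60763442 0.25616758 0.16385858] 19.750334404155893
[0.38181587 0.26160213] [0.38682075 0.25976716] 0.05295181897368609 [303.7, 321.6, 319.8, 346.5]
[ 0.38781078 -0.29132678] [ 0.38914896 -0.29785422] 0.2601634979455859 [460.4, 241.9, 471.3, 256.2]
[ 0.7772497  -0.03051299] [ 0.78224868 -0.03202504] 0.05161307068642403 [301.0, 223.9, 314.5, 243.2]
t 43.2 pos [ 0.3944 -0.2462  0.2172] phi -90.0 tilt [-0. -0.] F [-0.2  0.2 -0.1] gap 0.0603 grip 0.0
turn 0.000 then cm tool x -0.04 y 5.33 z 19.47
```

Handle at 19.75°, the third stop, and the cream pot is in place. Grasp it.

```bash
python3 -m inch '[[[0,2.7,0,0,0.36],[0,2.6,0,0,0.36],[0,0,4,0,0.36],[0,0,4,0,0.36],[0,0,4,0,0.36],[0,0,4,0,0.36],[0,0,2,0,0.36],[0,0,1.4,0,0.36],[0,0,0,0,0.36],[0,0,0,0,-1],[0,0,0,0,-1],[0,0,0,0,-1],[0,0,0,0,-1],[0,0,0,0,-1],[0,0,0,0,-1]]]'
python3 -m inch '[[[0,0,-3,0,-1],[0,0,-4,0,-1],[0,0,-4.5,0,-1],[0,0,-4.8,0,-1],[3,0,0,0,-1],[0,-4,0,0,-1],[0,-4,0,0,-1],[0,-4,0,0,-1],[0,-4,0,0,-1],[0,-4,0,0,-1],[0,-4,0,0,-1],[0,-4,0,0,-1],[0,-4,0,0,-1],[0,-4,0,0,-1],[0,-4,0,0,-1],[0,-4,0,0,-1],[0,-2,0,0,-1]]]'
python3 - <<'E'
from h import *
plan(.534,.231,.187,-70.7)
E
```

```text
time_s: 44.7
tool_pos: [0.3943, -0.2999, 0.024]
tcp_rot: [1.0, -0.0, 0.001, 0.001]
force: [1.3, -0.5, 5.2]
finger_gap: 0.0339
gripper_force: 24.3
time_s: 46.4
tool_pos: [0.4232, 0.163, 0.1861]
tcp_rot: [1.0, 0.001, -0.001, -0.0]
force: [0.6, -0.5, -1.0]
finger_gap: 0.034
gripper_force: 24.5
t 46.4 pos [0.4232 0.163  0.1861] phi -89.9 tilt [-0.001 -0.   ] F [ 0.6 -0.5 -1. ] gap 0.0340 grip 24.5
turn -0.335 then cm tool x 12.71 y -2.75 z -0.09
```

```bash
python3 -m inch '[[[0,0,0,-0.12,-1],[0,0,0,-0.12,-1],[0,0,0,-0.095,-1],[4,-1.4,0,0,-1],[4,-1.35,0,0,-1],[4,0,0,0,-1],[0.7,0,0,0,-1],[0,0,0,0,-1],[0,0,0,0,-1]]]'
python3 - <<'E'
from h import *
im,d=ctrl.grab_frame("scene"); p=proj("scene",ctrl.get_state()["tool_pos"]); r,c=int(p[1]),int(p[0])
cv2.imwrite("pics/k.png",cv2.resize(im[r-40:r+80,c-80:c+80],(800,600),interpolation=cv2.INTER_CUBIC))
plan(.534,.231,.0885,-70.7)
E
```

```text
time_s: 47.3
tool_pos: [0.5339, 0.2279, 0.1861]
tcp_rot: [0.986, 0.167, -0.001, 0.0]
force: [-0.6, 0.3, -0.7]
finger_gap: 0.0342
gripper_force: 24.5
t 47.4 pos [0.5339 0.2279 0.1865] phi -70.8 tilt [-0.  0.] F [-0.5  1.  -1.3] gap 0.0339 grip 24.5
turn -0.002 then cm tool x 0.11 y -0.29 z 9.80
```

View pics/k.png

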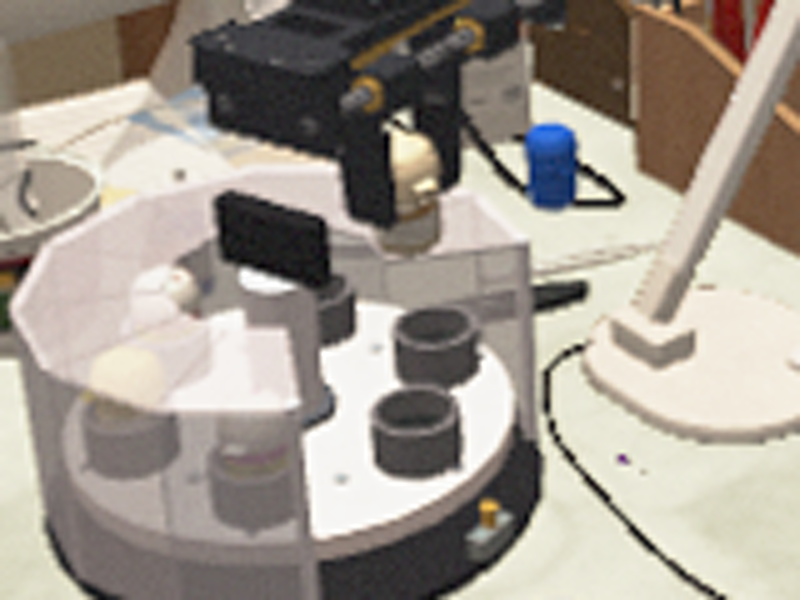

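The cream pot is upright at (412,195) above the empty window well at (418,410); three pots sit under the hood. Lower it.

```bash
python3 -m inch '[[[0.1,-0.29,3,0,-1],[0,0,3,0,-1],[0,0,2,0,-1],[0,0,1,0,-1],[0,0,0.8,0,-1],[0,0,0,0,-1],[0,0,0,0,-1]]]'
python3 - <<'E'
from h import *
plan(.534,.231,.082,-70.7)
E
```

```text
time_s: 48.05
tool_pos: [0.5353, 0.2313, 0.0894]
tcp_rot: [0.986, 0.167, 0.001, -0.0]
force: [0.1, -0.9, -1.2]
finger_gap: 0.0338
gripper_force: 24.5
t 48.0 pos [0.5353 0.2313 0.0894] phi -70.8 tilt [ 0.001 -0.   ] F [ 0.1 -0.9 -1.2] gap 0.0338 grip 24.5
turn -0.002 then cm tool x -0.13 y -0.01 z 0.74
```

```bash
python3 -m inch '[[[-0.1,0,0.65,0,-1],[0,0,0,0,-1],[0,0,0,0,0.14],[0,0,0,0,0.14],[0,0,0,0,0.14],[0,0,0,0,0.14],[0,0,-3,0,0.14],[0,0,-2.5,0,0.14],[0,0,0,0,-1],[0,0,0,0,-1],[0,0,0,0,-1],[0,0,0,0,-1],[0,0,0,0,-1],[0,0,0,0,-1]]]'
python3 - <<'E'
from h import *
im,d=ctrl.grab_frame("scene"); C=cloud("scene",d)
m=(np.hypot(C[...,0]-.532,C[...,1]-.23)<.03)&(C[...,2]>.08)&(C[...,2]<.125); P=C[m]; print(len(P),np.median(P,0),P.max(0))
plan(.533,.2302,.112,-70.7)
E
```

```text
time_s: 49.45
tool_pos: [0.5338, 0.2309, 0.1365]
tcp_rot: [0.986, 0.167, -0.0, 0.0]
force: [-0.8, -1.1, -0.7]
finger_gap: 0.0041
gripper_force: 0.0
217 [0.52579189 0.23641156 0.10235756] [0.55014781 0.24811224 0.11359538]
t 49.5 pos [0.5339 0.2309 0.1366] phi -70.8 tilt [-0.  0.] F [ 0.3  0.  -0.4] gap 0.0010 grip 0.0
turn -0.002 then cm tool x -0.11 y 0.04 z 2.46
```

```bash
python3 -m inch '[[[0,0,2.1,0,-1],[0,0,0.2,0,-1],[0,0,0.2,0,-1],[0,0,0.2,0,-1],[0,0,0.2,0,-1],[0,0,0.2,0,-1],[0,0,0.1,0,-1],[0,0,0.1,0,-1],[0,0,0,0,-1]]]'; python3 -m inch '[[[0,0,0.1,0,-1],[0,0,0.1,0,-1],[0,0,0.05,0,-1],[0,0,0,0,-1]]]'
```

```text
time_s: 50.4
tool_pos: [0.5344, 0.231, 0.1056]
tcp_rot: [0.986, 0.167, 0.001, 0.0]
force: [-1.9, -1.7, 8.3]
finger_gap: 0.0004
gripper_force: 3.9
time_s: 50.8
tool_pos: [0.535, 0.2311, 0.1051]
tcp_rot: [0.986, 0.167, 0.002, 0.0]
force: [-7.2, -3.9, 22.5]
finger_gap: 0.0001
gripper_force: 11.1
```

Seated (22 N). Last turn: the fingers are already aligned, and the last joint ends near 2.68, inside its range.

```bash
python3 -m inch '[[[0,0,-4,0,-1],[0,0,-4,0,-1],[0,0,-4.5,0,-0.1],[4,0,0,0,-0.1],[3.9,0,0,0,-0.1],[0,0,0,0,-0.1],[0,0,4,0,-0.1],[0,0,4,0,-0.1],[0,0,1,0,-0.1],[0,0,0,0,-0.1],[0,0,0,0,-1],[0,0,0,0,-1],[0,0,0,0,-1],[0,0,0,0,-1],[0,0,0,0,-1]]]' 40
python3 -m inch '[[[0,0,0,0.1,-1],[0,0,0,0.1,-1],[0,0,0,0.1,-1],[0,0,0,0.1,-1],[0,0,0,0.1,-1],[0,0,0,0.1,-1],[0,0,0,0.1,-1],[0,0,0,0.1,-1],[0,0,0,0.1,-1],[0,0,0,0.1,-1],[0,0,0,0.047,-1],[0,0,0,0,-1],[0,0,0,0,-1]]]'
python3 -m inch '[[[0,0,0,0,0],[0,0,0,0,0],[0,0,0,0,0],[0,0,-4,0,0],[0,0,-4,0,0],[0,0,0,-0.14,0],[0,0,0,-0.14,0],[0,0,0,-0.14,0],[0,0,0,-0.14,0],[0,0,0,-0.14,0]]]' 
python3 - <<'E'
from h import *
plan(.44,.08,.25,-90)
E
```

```text
time_s: 52.3
tool_pos: [0.6091, 0.2567, 0.1377]
tcp_rot: [0.986, 0.167, 0.001, 0.0]
force: [-0.7, -1.6, 5.3]
finger_gap: 0.0134
gripper_force: 40.0
time_s: 53.6
tool_pos: [0.6093, 0.2579, 0.1378]
tcp_rot: [0.937, -0.348, 0.001, -0.002]
force: [1.9, 4.9, 5.3]
finger_gap: 0.0139
gripper_force: 40.0
time_s: 54.6
tool_pos: [0.6085, 0.2568, 0.2161]
tcp_rot: [1.0, -0.003, -0.0, 0.0]
force: [-1.2, -0.3, 0.6]
finger_gap: 0.0441
gripper_force: 0.0
t 54.6 pos [0.6085 0.2568 0.2161] phi -90.4 tilt [-0.  0.] F [-1.2 -0.3  0.6] gap 0.0441 grip 0.0
turn -0.006 then cm tool x -16.85 y 17.68 z -3.39
```

```bash
python3 -m inch '[[[-4.2,0,0,0,0],[-4.2,0,0,0,0],[-4.2,0,0,0,0],[-4.2,0,0,0,0],[0,4.4,0,0,0],[0,4.4,0,0,0],[0,4.4,0,0,0],[0,4.4,-3.4,0,0],[0,0,0,0,0]]]'
python3 - <<'E'
from h import *
im,d,o=pots("top")
for x in o: print(*x[:3],x[-1])
C=cloud("top",d); P=C[(np.hypot(C[...,0]-.609,C[...,1]-.257)<.06)&(C[...,2]>.15)&(C[...,2]<.175)]
v=np.linalg.svd(P[:,:2]-P[:,:2].mean(0),full_matrices=False)[2][0]; print("handle",len(P),P.mean(0),np.degrees(np.arctan2(v[1],v[0]))%180)
sc=ctrl.grab_frame("scene")[0]
a=cv2.resize(im[170:330,185:305],(450,600),interpolation=cv2.INTER_CUBIC); b=cv2.resize(sc[220:360,225:305],(343,600),interpolation=cv2.INTER_CUBIC)
cv2.imwrite("pics/l.png",np.hstack([a,b]))
E
```

```text
time_s: 55.5
tool_pos: [0.4396, 0.084, 0.2498]
tcp_rot: [1.0, -0.008, 0.002, 0.001]
force: [0.0, -0.3, 0.1]
finger_gap: 0.0442
gripper_force: 0.0
[0.39123477 0.2516418 ] [0.39268378 0.25280876] 0.05661558583793468 [228.7, 303.4, 244.0, 317.8]
[ 0.78454229 -0.03802496] [ 0.78726087 -0.03843053] 0.058966214119468646 [339.1, 162.7, 351.0, 175.5]
handle 161 [0.60877528 0.25648627 0.16276201] 139.40941933050965
```

View pics/l.png

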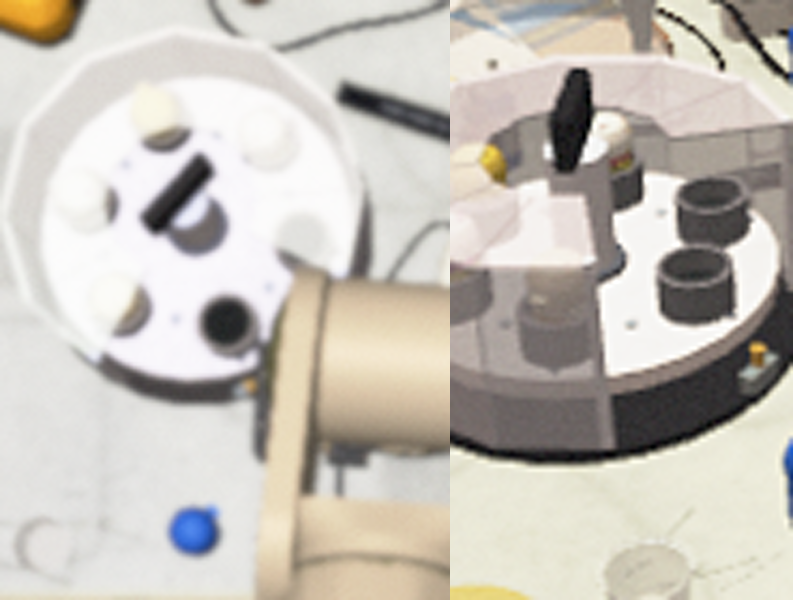

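The picture shows the handle on a stop (139.4°) and the window well empty at (227,322). Cream (120,300), white (85,197), yellow (160,110) and white (270,135) are under the hood, and the blue pot is untouched. Handing in.

```bash
python3 -c "
from cell import ctrl
print(ctrl.hand_in())"
```

```text
the job is handed in; nothing more can be done
None
```

I loaded all four pots, pressed each fully home, and turned the carousel onto a click stop with an empty well in the window and every pot under the hood; I handed the job in at about 56 s, and no verdict came back.

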